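# Move the plug-in silencer to the other push-in outlet of the gas manifold

### The job

Move the silencer from the red-collared outlet of the gas manifold to the blue-collared one: push the red release collar down and draw the silencer's tube out, then push the tube into the blue outlet, past its grip and against its valve spring, until it clicks home and stays gripped when you let go. The fittings are plastic, so no push or pull on them may exceed 25 N. Leave everything else as it is.

Things in the scene. Friction and masses are not known exactly. Their poses are not given: they have to be found in the camera images.
- manifold: Gas manifold, fixed: aluminium bar 226 mm long (along its y), 40 mm wide, top face 52 mm above the worktop; three upright push-in outlets (red, blue, grey collar, in any order) 70 mm apart along y, yellow-levered valve on the +y end, round gauge 93 mm high on the -y end. Origin on the worktop under its centre, z up. Fingers have free room on both sides of the bar along x.
- red_port: The red outlet, fixed, holds the silencer at the start. Origin on its axis on the bar's top face, z up. Black body 29 mm across, 42 mm tall, mouth upward; above it the red release collar, a flange 40 mm across, 5 mm thick, its top 53 mm above the origin. The hole is 14 mm wide. Hidden inside: a spring valve that pushes the tube up (11 N), three claws in the tube's groove that hold it.
- blue_port: The blue outlet, empty at the start, built like the red one, but how deep its hidden grip (blue_core: claws and valve) lies differs each time, unmeasured: the tube is gripped with its foot 33 to 49 mm below the mouth. Going in, the tube spreads the claws (3 to 7 N, 10 mm before), meets the valve (8 N, 3 mm before), is gripped at about 10 to 13 N with a click, and strikes a hard stop 1.2 mm deeper. Let go before, it pops up.
- red_mouth (a point): On the red outlet's axis, level with the top of its unpressed collar, 105 mm above the worktop; axes as manifold's.
- blue_mouth (a point): The same point of the blue outlet, 105 mm above the worktop.
- red_collar (a joint): Travel of the red collar in m: 0 up, 0.006 down on its stop; spring 5 N at first, 11 N fully down, and a few N of friction. At 0.002 to 0.003 the claws let go and the valve lifts the tube 3 mm; it is then free and can be drawn out. Fingers opened 24 to 32 mm astride the silencer's head can press the flange with their tips on both sides.
- silencer_head (a point): Centre of the silencer's head; loose, about 0.09 kg, z axis up along it. Head: bronze cylinder 16 mm across, 38 mm tall (19 mm above and below this point). Below it a rigid steel tube 12 mm across, 53 mm long, with a tapered foot and a groove. In the red outlet this point is 28.5 mm above the mouth. Fingers that hold the head's lower end would press on the blue collar, which opens the claws: grip its upper half.
- silencer_foot (a point): Centre of the lower end of the silencer's tube, 72 mm below the head's centre. In the red outlet it starts 43.5 mm below the mouth.
- wash_bottle: Bystander: white wash bottle with a red spout cap, 66x96x186 mm, origin under its centre.
- beaker_small: Bystander: small clear beaker, 48x55x60 mm, origin under its centre.
- bench_timer: Bystander: cream bench timer, 64x64x20 mm, origin under its centre.
- forceps: Bystander: steel forceps lying flat, 127 mm long, origin under its centre.
- masking_tape: Bystander: roll of tan tape lying flat, 98 mm across, 25 mm high, origin under its centre.
- foil_wad: Bystander: crumpled foil, 32x51x26 mm, origin under its centre.

How it is judged:
On the way:
1. the silencer's tube is drawn out of the red outlet, its foot at least 5 mm above the mouth (z of silencer_foot in the frame of red_mouth above 0.005 m), for 0.1 s.
At the end, for the whole second after the job is handed in: The silencer stands at rest, upright and gripped in the blue outlet: the outlet holds it between its claws and its pressed valve (some 10 N each, over 15 N in all; a tube that is not gripped feels under 10 N), its foot at least 30 mm below the mouth and within 2 mm of the axis (contact force between silencer and blue_core above 15 N and z of silencer_foot in the frame of blue_mouth below -0.03 m and horizontal distance between silencer_foot and blue_mouth below 0.002 m and angle between silencer_head's own z axis and vertical below 0.1 rad and linear speed of silencer below 0.01 m/s); the robot touches nothing.
It fails at once if the silencer is pulled or wrenched with more than about 25 N while the red outlet still grips it (valve and claws press on it with some 21 N besides) (contact force between silencer and red_port above 46 N).
It fails at once if the silencer is pushed or wrenched in the blue outlet with more than 25 N (28 N with what its claws squeeze) (contact force between silencer and blue_core above 28 N).
It fails at once if the fingers press on an outlet with more than 25 N (contact force between the fingers and red_port above 25 N or contact force between the fingers and blue_port above 25 N).
It fails at once if a bystander is knocked out of its place (by more than 20 mm) (distance of any of wash_bottle, beaker_small, bench_timer, forceps, masking_tape, foil_wad from where it was at the start of the episode above 0.02 m).
It also fails if it takes over 54 s, if anything falls off the work surface, if the arm or the gripper's body presses on something with over 40 N, if the wrist force passes 120 N, or if a joint passes its speed limit or range.

### The arm

A 6-joint arm with a two-finger parallel gripper is mounted at the origin on the work surface; the furniture and walls round the work are solid. World frame = base frame: x ahead of the robot, y to its left, z up, the work surface at z = 0. Lengths are in m, angles in rad, forces in N, time in s.
With the tool pointing down it reaches from about 0.275 to 0.825 m from the base axis. Payload 4.9 kg.
Tool frame: the origin (TCP) lies at the very end of the fingers, on their centre line; the grasp point (between the pads) lies 19 mm behind it (grasp_offset is the distance from the TCP to the grasp point, in m); z points along the fingers, y is the line along which they close (so a half turn about z gives the same grasp; the last joint's range is limited). The gripper opens to 85 mm and grips with 20 to 120 N. Pads are 22 mm wide; open, the fingers measure 114 mm over their backs; the gripper's body (76 mm by 85 mm) begins 54 mm behind the grasp point. The pads swing forward as they close: fully open they stand 13 mm farther back than shut.
Start: joints at [1.174, 0.326, -0.193, 1.052, 0, 1.437], TCP at [0.143, 0.531, 0.208] pointing down, gripper open.
Joint ranges: [-2.65, 2.65], [-0.97, 1.79], [-1.3, 1.35], [-1.93, 2.1], [-1.47, 1.37], [-3.14, 3.14]. Speed limits (rad/s): [2.57, 2.57, 3.14, 3.14, 3.14, 3.14].

### API

Orientations are given as a unit quaternion [w, x, y, z].
In Python, from rig import * gives the robot as it stands.
- The arm moves only by the tool send_rows, never from a script. Its argument "commands" is a list of rows, each an object with "xyz": the shift along the tool's x, y, z in mm, a list of three; "twist": the turn, a rotation vector about the tool's x, y, z in degrees, a list of three; "hand": the opening in per cent of the stroke, from 0 (shut) to 100 (fully open). A call has 1 to 8 rows; each row is the pose to reach, as a shift and turn from the pose commanded when the call began, along the tool's axes at that moment; what a row does not reach only later rows make up. A row lasts 1/12 s, in which the tool goes at most 41.7 mm and 7.16 degrees, less where a joint would pass 70% of its speed; a pose out of reach is approached as far as the arm can. A call with a gripper value outside its range is refused whole. The fingers move at their own pace and stop on an object; "squeeze" is the grip in N (left out, the last holds). Time passes only in rows, so rows that repeat a pose let the fingers close. It gives the time, the measured TCP pose, the force, the opening and the grip force at its end, in the units of the state.
- state(): the state, without advancing time (a new reading comes with each control period).
- get_image(name): name is "side" or "top"; returns a dict with "pixels" (400x640x3 uint8, red, green, blue), "mtx" (3x3 intrinsics, pixels), "dist_coeffs" ([k1, k2, p1, p2, k3] as OpenCV has them; the pictures are not rectified), "cam_to_world" (4x4, takes a point from camera to world coordinates). Camera axes: x right, y up, looking along -z (the intrinsics and any distortion apply to the point x, -y, -z); pixel columns grow to the right and rows downward; lengths in m; the calibration is good to about 2 mm. A picture is of the moment at which its call begins. There is no depth.
- job_done(): hands the job in; it is judged then, once.
Trained networks look in a picture, given as the dict that the camera call returned (one of the last four; its "shot" number tells which), for a name from the list of things; names that differ only in an ending like _2 or _b are one class to them, and where a whole thing is asked for, a point or a joint stands for the part that bears it (a point fixed in the world has none). Each returns a list of dicts, best first, with "p" (0 to 1); they miss things now and then, are a little off and sometimes report something else, mostly with a low value. They report only what shows in the picture. A call takes as long as a camera call.
- boxes_of(query, picture): "at" ([row, column] in pixels, amid what is visible of it).
- pinpoint(query, picture): "at" ([row, column] in pixels: a listed point, or the origin of a listed thing).
The state is a dict: "time": time; "q": joint angles; "qvel": joint speeds; "effort": joint torques, N m; "ee_pos": TCP position; "tool_rot": TCP orientation; "contact_force": force on the tool from outside, world axes, zero at the start; "ft_torque": the same for the moment, N m; "opening": finger opening in m; "grip_force": force on a finger pad.
Only numpy, scipy, OpenCV 4.12 (cv2) and the standard library are available. Lean on these libraries where they do the work, as an engineer would, in place of code of your own. Each camera call takes 0.05 s, during which the arm holds its last target. There are 200 camera calls.

## Working session

There is one attempt and no reset: what is moved stays moved. The work goes in short steps, Python scripts to look and compute and a tool call to move; the robot and the scene stay as the last step left them, time stands still between calls to the robot, and variables do not carry over. Pictures are saved under pics/ and viewed, at most 10 in all, crops included, and the job is handed in when it is done.

Besides the shell and the picture viewer there is one more tool, called after ">>>" as name(argument=value, ...) on one line, values as JSON. send_rows: Moves the arm, as the interface text tells. Its arguments: {"type":"object","properties":{"commands":{"type":"array"},"squeeze":{"type":"number"}},"required":["commands"]}

```bash
mkdir -p pics
cat > h.py <<'E'
from rig import *
import numpy as np, cv2
from scipy.optimize import least_squares
from scipy.spatial.transform import Rotation as R
def ray(im,at):
    p=cv2.undistortPoints(np.array([[[at[1],at[0]]]],float),np.array(im["mtx"]),np.array(im["dist_coeffs"]))[0,0]
    T=np.array(im["cam_to_world"]); d=T[:3,:3]@np.array([p[0],-p[1],-1]); return T[:3,3],d/np.linalg.norm(d)
def atz(im,at,z):
    o,d=ray(im,at); return o+d*(z-o[2])/d[2]
def tri(rs):
    A=0;b=0
    for o,d in rs:
        P=np.eye(3)-np.outer(d,d);A=A+P;b=b+P@o
    return np.linalg.solve(A,b)
def save(im,n): cv2.imwrite(f"pics/{n}.png",cv2.cvtColor(im["pixels"],cv2.COLOR_RGB2BGR))
E
python3 - <<'E'
from h import *
np.set_printoptions(precision=4,suppress=True)
ims={n:get_image(n) for n in("side","top")}
for n,im in ims.items():
    save(im,n+"0"); print(n,np.array(im["cam_to_world"])[:3,3])
zs=dict(red_mouth=.105,blue_mouth=.105,silencer_head=.1335,silencer_foot=.0615,manifold=0,red_port=.052,blue_port=.052)
for q,z in zs.items():
    rs=[]
    for n,im in ims.items():
        r=pinpoint(q,im)
        for k in r[:2]: print(q,n,k["at"],round(k["p"],2),atz(im,k["at"],z))
        if r: rs.append(ray(im,r[0]["at"]))
    if len(rs)==2: print("  tri",tri(rs))
s=state();print(s["time"],s["ee_pos"],s["tool_rot"],s["opening"],s["contact_force"])
E
```

```text
side [0.4748 0.7899 0.5796]
top [ 0.465  -0.0687  1.5965]
red_mouth side [188.7, 332.7] 0.65 [ 0.524  -0.1208  0.105 ]
red_mouth top [212.8, 328.8] 0.55 [ 0.5132 -0.1039  0.105 ]
  tri [ 0.518  -0.1035  0.114 ]
blue_mouth side [200.7, 322.4] 0.64 [ 0.5448 -0.0547  0.105 ]
blue_mouth top [203.4, 306.4] 0.67 [ 0.5419 -0.0366  0.105 ]
  tri [ 0.5423 -0.0368  0.115 ]
silencer_head side [181.9, 333.7] 0.6 [ 0.5211 -0.1033  0.1335]
silencer_head side [203.7, 320.0] 0.17 [0.5447 0.0105 0.1335]
silencer_head top [204.4, 329.9] 0.36 [ 0.5371 -0.1066  0.1335]
  tri [ 0.5292 -0.1068  0.132 ]
silencer_foot top [203.7, 310.1] 0.74 [ 0.5431 -0.0472  0.0615]
manifold side [237.4, 321.4] 0.84 [ 0.5456 -0.0498  0.    ]
manifold top [201.8, 305.8] 0.78 [ 0.5524 -0.0325  0.    ]
manifold top [142.9, 367.3] 0.42 [ 0.7433 -0.2331  0.    ]
  tri [ 0.548  -0.0329  0.0117]
red_port side [205.6, 331.4] 0.81 [ 0.5264 -0.1252  0.052 ]
red_port top [211.7, 331.7] 0.61 [ 0.5183 -0.1142  0.052 ]
  tri [ 0.5219 -0.1138  0.0585]
blue_port side [222.0, 322.0] 0.61 [ 0.5439 -0.0414  0.052 ]
blue_port side [200.8, 262.3] 0.31 [ 0.7146 -0.1302  0.052 ]
blue_port top [201.4, 307.5] 0.42 [ 0.5508 -0.039   0.052 ]
  tri [ 0.5472 -0.0391  0.0535]
0.8 [0.1429 0.5312 0.2081] [-0.      0.131   0.9914  0.    ] 0.08526729350737786 [-0.023   0.3826  0.406 ]
```

```bash
python3 -c "
import cv2,numpy as np
a=cv2.imread('pics/side0.png');b=cv2.imread('pics/top0.png')
cv2.imwrite('pics/both0.png',cv2.resize(np.vstack([a,b]),(480,600)))"
```

```text
(no output)
```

View pics/side0.png

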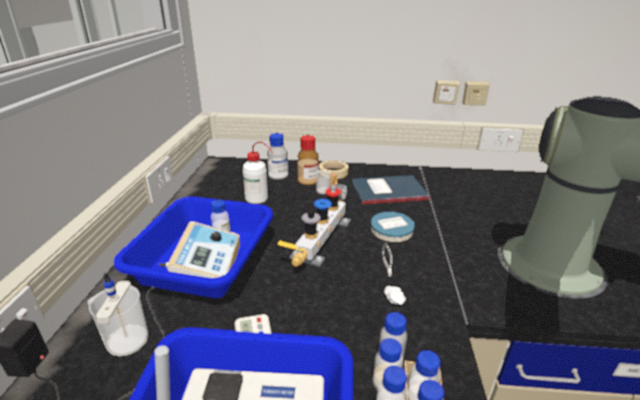

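View pics/top0.png

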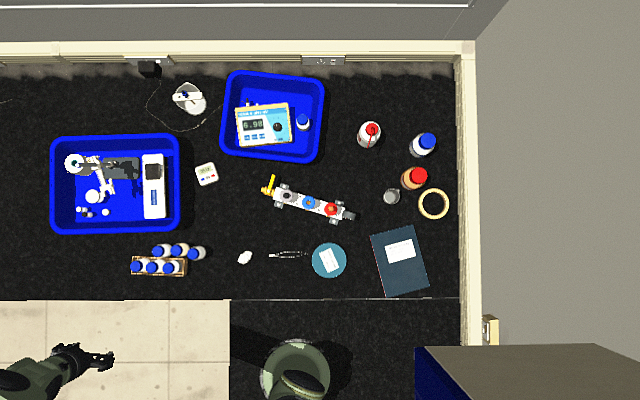

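The side view shows the outlets from near to far as grey (310,217), blue (322,204) and red with the silencer (333,190). In the top view they are grey (284,195), blue (309,202) and red (332,210), with the lever on the left (+y). Blue is therefore the middle outlet, and the networks agree. Next I'll refine using the collar colours.

Run:
```python
from h import *
np.set_printoptions(precision=4,suppress=True)
out=[]
for n,(r0,r1,c0,c1) in dict(side=(165,245,290,360),top=(170,235,255,365)).items():
    im=get_image(n); px=im["pixels"][r0:r1,c0:c1]; hsv=cv2.cvtColor(px,cv2.COLOR_RGB2HSV)
    H,S,V=[hsv[...,i].astype(int) for i in range(3)]
    for nm,m in dict(red=((H<5)|(H>174))&(S>150)&(V>70),blue=(abs(H-108)<14)&(S>130)&(V>50)).items():
        k,l,st,ce=cv2.connectedComponentsWithStats(m.astype(np.uint8),connectivity=8)
        i=1+np.argmax(st[1:,4]); x,y,w,h,a=st[i]
        bc=[r0+y+(h-1)/2,c0+x+(w-1)/2]; ct=[r0+ce[i][1],c0+ce[i][0]]
        print(n,nm,"bbox",bc,w,h,a,atz(im,bc,.1025)[:2],"cent",np.array(ct),atz(im,ct,.1025)[:2])
    s=9
    out.append(cv2.resize(cv2.cvtColor(px,cv2.COLOR_RGB2BGR),(7*(c1-c0),7*(r1-r0)) if n=="top" else (7*(c1-c0),7*(r1-r0)),interpolation=cv2.INTER_NEAREST))
cv2.imwrite("pics/c_side.png",out[0]);cv2.imwrite("pics/c_top.png",out[1])
```

```text
side red bbox [np.float64(193.0), np.float64(333.0)] 15 9 82 [ 0.5219 -0.1021] cent [193.0488 332.6463] [ 0.5228 -0.1017]
side blue bbox [np.float64(204.0), np.float64(322.0)] 19 13 178 [ 0.5446 -0.0428] cent [203.4213 322.1292] [ 0.5446 -0.0456]
top red bbox [np.float64(208.5), np.float64(330.0)] 13 14 103 [ 0.5262 -0.1076] cent [208.534  330.3981] [ 0.5261 -0.1088]
top blue bbox [np.float64(201.5), np.float64(308.0)] 13 14 117 [ 0.5477 -0.0414] cent [201.6667 308.2735] [ 0.5472 -0.0423]
```

View pics/c_side.png

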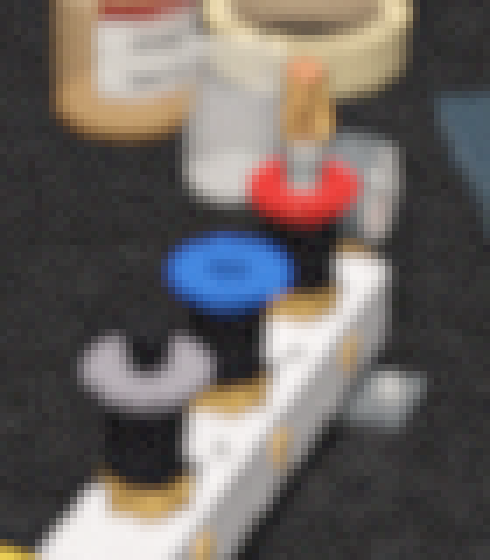

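View pics/c_top.png

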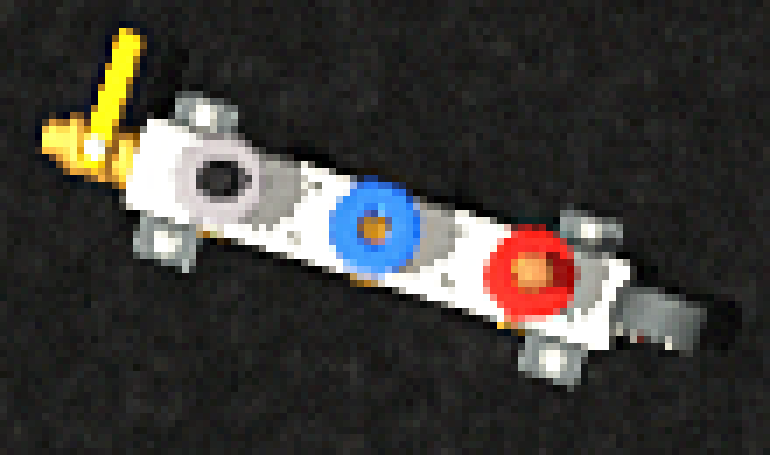

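The crops show the blue collar ring at about (308,201.5) and the red at about (330,208.5) in the top image. Their measured spacing is 69.6 mm against a true 70, so I trust it. The bar yaw is about -17.5°. Next I'll plan the approach.

```bash
cat >> h.py <<'E'
def plan(x,y,z,yaw=-17.5):
    s=state(); q=s["tool_rot"]; r=R.from_quat([q[1],q[2],q[3],q[0]]); best=None
    for a in(yaw,yaw+180):
        a=np.radians(a); Y=np.array([np.cos(a),np.sin(a),0]); Z=np.array([0,0,-1.]); X=np.cross(Y,Z)
        tw=(r.inv()*R.from_matrix(np.c_[X,Y,Z])).as_rotvec(degrees=True)
        print("xyz mm",r.inv().apply(np.array([x,y,z])-s["ee_pos"]).round(4)*1e3,"twist",tw.round(2))
    print("t",round(s["time"],2),"q",np.round(s["q"],2),"pos",np.round(s["ee_pos"],4),"F",np.round(s["contact_force"],2),"T",np.round(s["ft_torque"],2),"op",s["opening"])
E
python3 -c "
from h import *
plan(.525,-.107,.2)"
```

```text
xyz mm [-534.8 -516.9    8.1] twist [ 0.   -0.   92.44]
xyz mm [-534.8 -516.9    8.1] twist [  0.     0.   -87.56]
t 0.9 q [ 1.17  0.33 -0.19  1.05  0.    1.44] pos [0.1429 0.5311 0.2081] F [-0.03 -0.42 -0.7 ] T [0.02 0.01 0.06] op 0.08538901902196207
```

>>> send_rows(commands=[{"xyz": [-15, -15, -40], "twist": [0, 0, 6], "hand": 100}, {"xyz": [-40, -39, -50], "twist": [0, 0, 12], "hand": 100}, {"xyz": [-69, -67, -50], "twist": [0, 0, 18], "hand": 100}, {"xyz": [-98, -95, -50], "twist": [0, 0, 24], "hand": 100}, {"xyz": [-127, -123, -50], "twist": [0, 0, 30], "hand": 100}, {"xyz": [-156, -151, -50], "twist": [0, 0, 36], "hand": 100}, {"xyz": [-185, -179, -50], "twist": [0, 0, 42], "hand": 100}, {"xyz": [-214, -207, -50], "twist": [0, 0, 48], "hand": 100}], squeeze=30)

```text
time: 1.57
ee_pos: [0.2963, 0.274, 0.2584]
tool_rot: [0.0, 0.525, 0.851, 0.0]
contact_force: [-0.1, 0.3, -0.2]
opening: 0.0855
grip_force: 0.0
```

```bash
python3 -c "
from h import *
plan(.525,-.107,.25)"
```

```text
xyz mm [-443.2   33.3    8.4] twist [ 5.000e-02 -3.000e-02  4.418e+01]
xyz mm [-443.2   33.3    8.4] twist [ 3.0000e-02  6.0000e-02 -1.3582e+02]
t 1.57 q [ 0.56  0.02 -0.44  1.11 -0.    1.67] pos [0.2963 0.274  0.2584] F [-0.11  0.3  -0.19] T [ 0.01 -0.03 -0.04] op 0.08552831648242852
```

>>> send_rows(commands=[{"xyz": [-39, 3, 0], "twist": [0, 0, 6], "hand": 100}, {"xyz": [-78, 6, 0], "twist": [0, 0, 12], "hand": 100}, {"xyz": [-117, 9, 0], "twist": [0, 0, 18], "hand": 80}, {"xyz": [-156, 12, 0], "twist": [0, 0, 24], "hand": 60}, {"xyz": [-195, 15, 0], "twist": [0, 0, 30], "hand": 50}, {"xyz": [-234, 18, 0], "twist": [0, 0, 36], "hand": 40}, {"xyz": [-273, 21, 0], "twist": [0, 0, 42], "hand": 36}, {"xyz": [-312, 24, 0], "twist": [0, 0, 44.2], "hand": 36}])

```text
time: 2.23
ee_pos: [0.4592, 0.0064, 0.2583]
tool_rot: [0.0, 0.807, 0.591, 0.0]
contact_force: [0.6, 0.4, 0.5]
opening: 0.0309
grip_force: 0.0
```

>>> send_rows(commands=[{"xyz": [-30, 20, 0], "twist": [0, 0, 0], "hand": 36}, {"xyz": [-60, 40, 0], "twist": [0, 0, 0], "hand": 36}])

```text
time: 2.4
ee_pos: [0.4796, -0.0628, 0.2581]
tool_rot: [0.0, 0.805, 0.593, 0.0]
contact_force: [0.2, -0.1, 1.1]
opening: 0.0307
grip_force: 0.0
```

```bash
python3 -c "
from h import *
plan(.525,-.107,.2)"
```

```text
xyz mm [-28.7  56.5  58.1] twist [ 0.02 -0.01  0.22]
xyz mm [-28.7  56.5  58.1] twist [ 1.0000e-02  3.0000e-02 -1.7978e+02]
t 2.4 q [-0.28  0.17 -0.27  1.13  0.    1.59] pos [ 0.4796 -0.0628  0.2581] F [ 0.24 -0.07  1.11] T [ 0.02 -0.05 -0.04] op 0.030736646531551497
```

>>> send_rows(commands=[{"xyz": [-14, 28, 15], "twist": [0, 0, 0], "hand": 36}, {"xyz": [-28.7, 56.5, 40], "twist": [0, 0, 0.2], "hand": 36}, {"xyz": [-28.7, 56.5, 58], "twist": [0, 0, 0.2], "hand": 36}, {"xyz": [-28.7, 56.5, 58], "twist": [0, 0, 0.2], "hand": 36}, {"xyz": [-28.7, 56.5, 58], "twist": [0, 0, 0.2], "hand": 36}])

```text
time: 2.82
ee_pos: [0.5231, -0.1046, 0.1992]
tool_rot: [-0.001, 0.806, 0.591, -0.001]
contact_force: [-0.4, -0.4, 0.8]
opening: 0.0308
grip_force: 0.0
```

```bash
python3 -c "
from h import *
plan(.525,-.107,.2)
im=get_image('side');a=im['pixels'][120:220,260:400];
cv2.imwrite('pics/s2.png',cv2.resize(a[...,::-1],None,fx=5,fy=5,interpolation=cv2.INTER_CUBIC))
for q in('silencer_head','red_mouth'): print(pinpoint(q,im)[:1])
im=get_image('top')
for q in('silencer_head','red_mouth','blue_mouth'): print(pinpoint(q,im)[:1])
"
```

```text
xyz mm [-1.7  2.5 -0.8] twist [-0.2  -0.02  0.02]
xyz mm [-1.7  2.5 -0.8] twist [ 2.0000e-02 -3.1000e-01 -1.7998e+02]
t 2.82 q [-0.34  0.3  -0.25  1.02  0.    1.54] pos [ 0.5231 -0.1046  0.1992] F [-0.41 -0.41  0.78] T [ 0.01 -0.02 -0.02] op 0.030796536639101424
[{'at': [179.3, 334.1], 'p': 0.6}]
[{'at': [192.9, 333.0], 'p': 0.75}]
[]
[{'at': [201.9, 308.2], 'p': 0.61}]
[{'at': [201.6, 305.8], 'p': 0.52}]
```

View pics/s2.png

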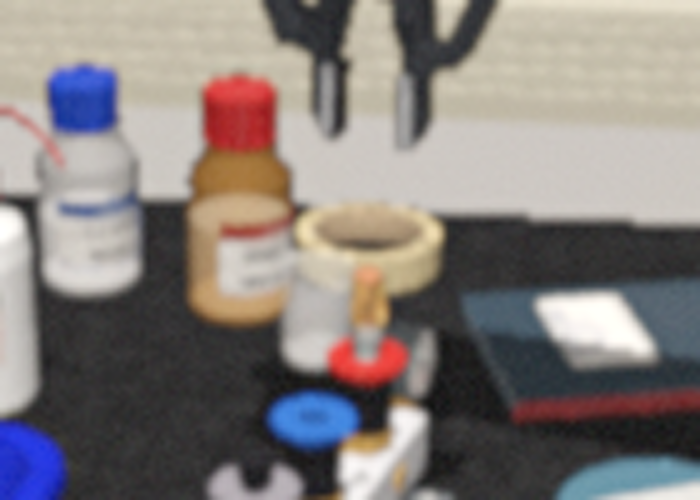

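The side crop shows both fingertips above the silencer, at about pixels (326,146) and (341,148.4). The head is near (333.5,179) and the red collar near (333.5,192). I'll let the arm settle, then compare the projected TCP with those points.

>>> send_rows(commands=[{"xyz": [0, 0, 0], "twist": [0, 0, 0], "hand": 36}, {"xyz": [0, 0, 0], "twist": [0, 0, 0], "hand": 36}, {"xyz": [0, 0, 0], "twist": [0, 0, 0], "hand": 36}])

```text
time: 3.42
ee_pos: [0.5244, -0.1049, 0.2003]
tool_rot: [0.0, 0.806, 0.592, 0.0]
contact_force: [0.6, 0.7, -0.3]
opening: 0.0306
grip_force: 0.0
```

```bash
python3 -c "
from h import *
plan(.525,-.107,.2)
im=get_image('side');T=np.linalg.inv(np.array(im['cam_to_world']))
def proj(p):
    c=T[:3,:3]@np.array(p)+T[:3,3]; return cv2.projectPoints(np.array([[c[0],-c[1],-c[2]]]),np.zeros(3),np.zeros(3),np.array(im['mtx']),np.array(im['dist_coeffs']))[0].ravel()
s=state();q=s['tool_rot'];Y=R.from_quat([q[1],q[2],q[3],q[0]]).as_matrix()[:,1]
for k in(-1,0,1):print('tip col,row',proj(np.array(s['ee_pos'])+k*Y*.0155))
for p in((.525,-.107,.1525),(.525,-.107,.105),(.523,-.107,.105),(.547,-.0415,.105)):print(p,proj(p))
a=im['pixels'][130:200,310:360];cv2.imwrite('pics/s3.png',cv2.resize(a[...,::-1],None,fx=8,fy=8,interpolation=cv2.INTER_NEAREST))
"
```

```text
xyz mm [-1.9  1.2  0.3] twist [0.02 0.   0.05]
xyz mm [-1.9  1.2  0.3] twist [-0.0000e+00  3.0000e-02 -1.7995e+02]
t 3.42 q [-0.34  0.3  -0.25  1.02 -0.    1.54] pos [ 0.5244 -0.1049  0.2003] F [ 0.64  0.72 -0.3 ] T [-0.02  0.   -0.01] op 0.03062796003095401
tip col,row [339.09228846 158.01001915]
tip col,row [333.11155799 156.9860492 ]
tip col,row [327.19700186 155.97416141]
(0.525, -0.107, 0.1525) [332.41896505 174.33183936]
(0.525, -0.107, 0.105) [331.95766757 191.17167239]
(0.523, -0.107, 0.105) [332.74033931 191.21292155]
(0.547, -0.0415, 0.105) [320.99256733 203.30802418]
```

View pics/s3.png

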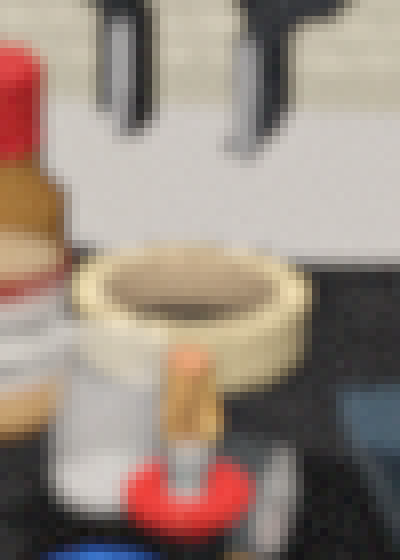

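>>> send_rows(commands=[{"xyz": [-1, 1, 10], "twist": [0, 0, 0], "hand": 36}, {"xyz": [-2, 1.2, 20], "twist": [0, 0, 0], "hand": 36}, {"xyz": [-2, 1.2, 30], "twist": [0, 0, 0], "hand": 36}, {"xyz": [-2, 1.2, 40], "twist": [0, 0, 0], "hand": 36}, {"xyz": [-2, 1.2, 40], "twist": [0, 0, 0], "hand": 36}, {"xyz": [-2, 1.2, 40], "twist": [0, 0, 0], "hand": 36}])

```text
time: 3.97
ee_pos: [0.524, -0.1069, 0.1588]
tool_rot: [-0.001, 0.806, 0.592, -0.001]
contact_force: [0.6, -0.2, 0.3]
opening: 0.0304
grip_force: 0.0
```

```bash
python3 -c "
from h import *
plan(.525,-.107,.12)
im=get_image('side')
a=im['pixels'][130:215,300:370];cv2.imwrite('pics/s4.png',cv2.resize(a[...,::-1],None,fx=7,fy=7,interpolation=cv2.INTER_NEAREST))
"
```

```text
xyz mm [ 0.2  1.1 38.8] twist [-0.14 -0.01  0.04]
xyz mm [ 0.2  1.1 38.8] twist [ 1.0000e-02 -2.3000e-01 -1.7996e+02]
t 3.97 q [-0.34  0.34 -0.31  0.93  0.    1.54] pos [ 0.524  -0.1069  0.1588] F [ 0.6  -0.24  0.31] T [-0.05 -0.   -0.02] op 0.030354261430794623
```

View pics/s4.png

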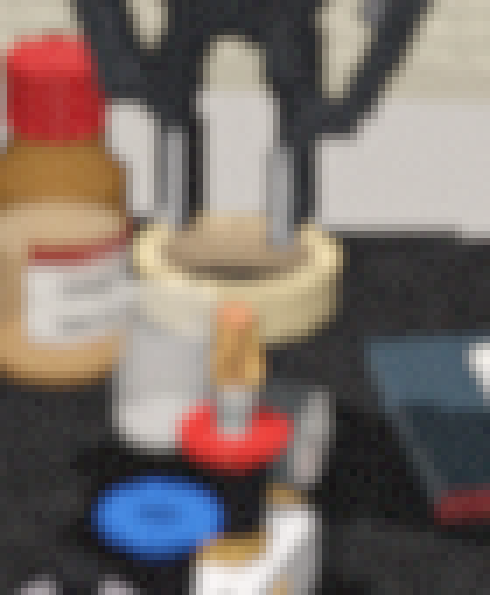

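The side crop shows the tips astride the silencer, with the inner edges at columns 327 and 338 and the head at 334. They sit about 20 mm higher than the nominal TCP. I'll go down carefully and watch the force.

>>> send_rows(commands=[{"xyz": [0, 0.5, 7], "twist": [0, 0, 0], "hand": 36}, {"xyz": [0, 0.5, 14], "twist": [0, 0, 0], "hand": 36}, {"xyz": [0, 0.5, 21], "twist": [0, 0, 0], "hand": 36}, {"xyz": [0, 0.5, 26], "twist": [0, 0, 0], "hand": 36}, {"xyz": [0, 0.5, 29], "twist": [0, 0, 0], "hand": 36}, {"xyz": [0, 0.5, 32], "twist": [0, 0, 0], "hand": 36}, {"xyz": [0, 0.5, 34], "twist": [0, 0, 0], "hand": 36}, {"xyz": [0, 0.5, 36], "twist": [0, 0, 0], "hand": 36}])

```text
time: 4.68
ee_pos: [0.5255, -0.1074, 0.124]
tool_rot: [0.0, 0.806, 0.592, 0.0]
contact_force: [0.0, 0.1, 0.4]
opening: 0.0308
grip_force: 0.0
```

>>> send_rows(commands=[{"xyz": [0, 0, 2], "twist": [0, 0, 0], "hand": 36}, {"xyz": [0, 0, 4], "twist": [0, 0, 0], "hand": 36}, {"xyz": [0, 0, 5], "twist": [0, 0, 0], "hand": 36}, {"xyz": [0, 0, 6], "twist": [0, 0, 0], "hand": 36}, {"xyz": [0, 0, 6], "twist": [0, 0, 0], "hand": 36}])

```text
time: 5.1
ee_pos: [0.5253, -0.1073, 0.1179]
tool_rot: [-0.0, 0.806, 0.592, -0.0]
contact_force: [0.4, 0.4, 0.4]
opening: 0.0304
grip_force: 0.0
```

>>> send_rows(commands=[{"xyz": [0, 0, 2], "twist": [0, 0, 0], "hand": 36}, {"xyz": [0, 0, 4], "twist": [0, 0, 0], "hand": 36}, {"xyz": [0, 0, 6], "twist": [0, 0, 0], "hand": 36}, {"xyz": [0, 0, 8], "twist": [0, 0, 0], "hand": 36}, {"xyz": [0, 0, 8], "twist": [0, 0, 0], "hand": 36}])

```text
time: 5.52
ee_pos: [0.525, -0.1072, 0.1096]
tool_rot: [-0.0, 0.806, 0.592, -0.0]
contact_force: [0.1, 0.1, -0.6]
opening: 0.0308
grip_force: 0.0
```

>>> send_rows(commands=[{"xyz": [0, 0, 1], "twist": [0, 0, 0], "hand": 36}, {"xyz": [0, 0, 2], "twist": [0, 0, 0], "hand": 36}, {"xyz": [0, 0, 3], "twist": [0, 0, 0], "hand": 36}, {"xyz": [0, 0, 4], "twist": [0, 0, 0], "hand": 36}, {"xyz": [0, 0, 4], "twist": [0, 0, 0], "hand": 36}])

```text
time: 5.93
ee_pos: [0.5253, -0.1073, 0.1059]
tool_rot: [-0.0, 0.806, 0.592, -0.0]
contact_force: [-0.5, 0.1, -0.3]
opening: 0.0308
grip_force: 0.0
```

>>> send_rows(commands=[{"xyz": [0, 0, 1], "twist": [0, 0, 0], "hand": 36}, {"xyz": [0, 0, 2], "twist": [0, 0, 0], "hand": 36}, {"xyz": [0, 0, 2], "twist": [0, 0, 0], "hand": 36}])

```text
time: 6.18
ee_pos: [0.5252, -0.1073, 0.1039]
tool_rot: [-0.0, 0.806, 0.592, -0.0]
contact_force: [0.5, 0.4, -0.8]
opening: 0.0309
grip_force: 0.0
```

>>> send_rows(commands=[{"xyz": [0, 0, 1], "twist": [0, 0, 0], "hand": 36}, {"xyz": [0, 0, 2], "twist": [0, 0, 0], "hand": 36}, {"xyz": [0, 0, 2], "twist": [0, 0, 0], "hand": 36}])

```text
time: 6.43
ee_pos: [0.5253, -0.1073, 0.1019]
tool_rot: [-0.0, 0.806, 0.592, -0.0]
contact_force: [-0.3, -0.9, 0.6]
opening: 0.0302
grip_force: 0.0
```

>>> send_rows(commands=[{"xyz": [0, 0, 1], "twist": [0, 0, 0], "hand": 36}, {"xyz": [0, 0, 2], "twist": [0, 0, 0], "hand": 36}, {"xyz": [0, 0, 2], "twist": [0, 0, 0], "hand": 36}])

```text
time: 6.68
ee_pos: [0.5253, -0.1073, 0.0999]
tool_rot: [-0.0, 0.806, 0.592, -0.0]
contact_force: [0.1, 0.9, 0.5]
opening: 0.0307
grip_force: 0.0
```

>>> send_rows(commands=[{"xyz": [0, 0, 1], "twist": [0, 0, 0], "hand": 36}, {"xyz": [0, 0, 1.5], "twist": [0, 0, 0], "hand": 36}, {"xyz": [0, 0, 1.5], "twist": [0, 0, 0], "hand": 36}])

```text
time: 6.93
ee_pos: [0.5253, -0.1073, 0.0985]
tool_rot: [-0.0, 0.806, 0.592, -0.0]
contact_force: [-0.6, 0.5, 0.7]
opening: 0.0309
grip_force: 0.0
```

>>> send_rows(commands=[{"xyz": [0, 0, 1], "twist": [0, 0, 0], "hand": 36}, {"xyz": [0, 0, 1.5], "twist": [0, 0, 0], "hand": 36}, {"xyz": [0, 0, 1.5], "twist": [0, 0, 0], "hand": 36}])

```text
time: 7.18
ee_pos: [0.5253, -0.1073, 0.0969]
tool_rot: [-0.0, 0.806, 0.592, -0.0]
contact_force: [-0.7, 0.8, 0.3]
opening: 0.0308
grip_force: 0.0
```

```bash
python3 -c "
from h import *
plan(.525,-.107,.12)
im=get_image('side')
a=im['pixels'][140:225,300:370];cv2.imwrite('pics/s5.png',cv2.resize(a[...,::-1],None,fx=7,fy=7,interpolation=cv2.INTER_NEAREST))
"
```

```text
xyz mm [  0.2  -0.4 -23.1] twist [-0.01 -0.    0.04]
xyz mm [  0.2  -0.4 -23.1] twist [ 0.0000e+00 -1.0000e-02 -1.7996e+02]
t 7.18 q [-0.34  0.4  -0.39  0.78  0.    1.54] pos [ 0.5253 -0.1073  0.0969] F [-0.73  0.75  0.25] T [-0.    0.03  0.02] op 0.03076501678572599
```

View pics/s5.png

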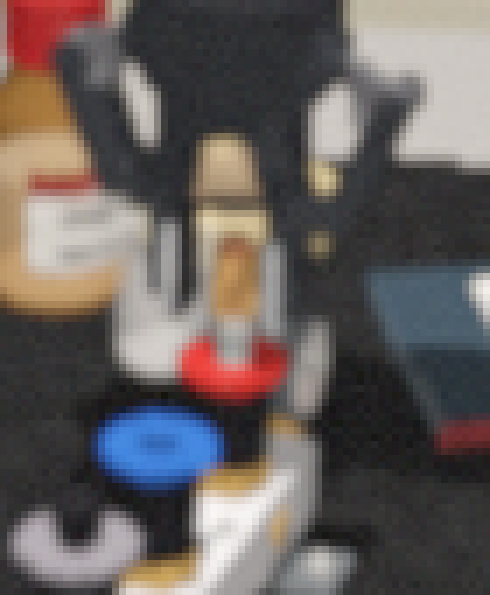

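The side crop shows the left tip at (326.5,184) and the right at (338.5,188), with the collar top near row 191. The tips are still above the flange and haven't touched it, which agrees with the zero force. I'll continue down in small steps.

>>> send_rows(commands=[{"xyz": [0, 0, 1], "twist": [0, 0, 0], "hand": 32}, {"xyz": [0, -0.5, 2], "twist": [0, 0, 0], "hand": 32}, {"xyz": [0, -0.5, 2], "twist": [0, 0, 0], "hand": 32}])

```text
time: 7.48
ee_pos: [0.5247, -0.1071, 0.0949]
tool_rot: [-0.0, 0.806, 0.592, -0.0]
contact_force: [0.4, 0.5, -0.1]
opening: 0.0274
grip_force: 0.0
```

>>> send_rows(commands=[{"xyz": [0, 0, 1], "twist": [0, 0, 0], "hand": 32}, {"xyz": [0, 0, 1.5], "twist": [0, 0, 0], "hand": 32}, {"xyz": [0, 0, 1.5], "twist": [0, 0, 0], "hand": 32}])

```text
time: 7.73
ee_pos: [0.5248, -0.1072, 0.0935]
tool_rot: [-0.0, 0.806, 0.592, -0.0]
contact_force: [0.2, 0.1, -0.3]
opening: 0.0269
grip_force: 0.0
```

>>> send_rows(commands=[{"xyz": [0, 0, 1], "twist": [0, 0, 0], "hand": 32}, {"xyz": [0, 0, 1.5], "twist": [0, 0, 0], "hand": 32}, {"xyz": [0, 0, 1.5], "twist": [0, 0, 0], "hand": 32}])

```text
time: 7.98
ee_pos: [0.5248, -0.1072, 0.092]
tool_rot: [-0.0, 0.806, 0.592, -0.0]
contact_force: [0.2, -0.7, -0.4]
opening: 0.0272
grip_force: 0.0
```

```bash
python3 -c "
from h import *
im=get_image('top');T=np.linalg.inv(np.array(im['cam_to_world']))
def proj(p):
    c=T[:3,:3]@np.array(p)+T[:3,3]; return cv2.projectPoints(np.array([[c[0],-c[1],-c[2]]]),np.zeros(3),np.zeros(3),np.array(im['mtx']),np.array(im['dist_coeffs']))[0].ravel()
for z in(.1,.17,.3):print('col,row',proj((.525,-.107,z)))
a=im['pixels'][170:250,280:380];A=cv2.resize(a[...,::-1],None,fx=6,fy=6,interpolation=cv2.INTER_NEAREST)
b=get_image('side')['pixels'][150:220,300:366];B=cv2.resize(b[...,::-1],None,fx=7,fy=7,interpolation=cv2.INTER_CUBIC)
B=cv2.copyMakeBorder(B,0,0,0,600-B.shape[1],cv2.BORDER_CONSTANT)
cv2.imwrite('pics/t6.png',cv2.resize(np.vstack([A,B]),None,fx=.6,fy=.6,interpolation=cv2.INTER_AREA))
"
```

```text
col,row [329.77853287 208.94347165]
col,row [330.39401572 207.96599988]
col,row [331.7127917  205.87158506]
```

View pics/t6.png

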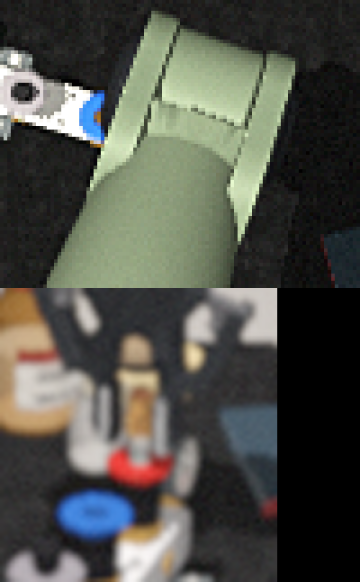

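The top crop shows the wrist over the red outlet as predicted. In the side crop the tips have come down to rows 188 and 190.5, just above the flange. I'll keep going down.

>>> send_rows(commands=[{"xyz": [0, 0, 0.7], "twist": [0, 0, 0], "hand": 32}, {"xyz": [0, 0, 1.5], "twist": [0, 0, 0], "hand": 32}, {"xyz": [0, 0, 1.5], "twist": [0, 0, 0], "hand": 32}])

```text
time: 8.33
ee_pos: [0.5248, -0.1072, 0.0904]
tool_rot: [-0.0, 0.806, 0.592, -0.0]
contact_force: [0.3, 0.2, 0.1]
opening: 0.0274
grip_force: 0.0
```

>>> send_rows(commands=[{"xyz": [0, 0, 0.7], "twist": [0, 0, 0], "hand": 32}, {"xyz": [0, 0, 1.5], "twist": [0, 0, 0], "hand": 32}, {"xyz": [0, 0, 1.5], "twist": [0, 0, 0], "hand": 32}])

```text
time: 8.58
ee_pos: [0.5248, -0.1072, 0.0889]
tool_rot: [-0.0, 0.806, 0.592, -0.0]
contact_force: [-0.0, -0.1, 1.0]
opening: 0.0273
grip_force: 0.0
```

>>> send_rows(commands=[{"xyz": [0, 0, 0.7], "twist": [0, 0, 0], "hand": 32}, {"xyz": [0, 0, 1.5], "twist": [0, 0, 0], "hand": 32}, {"xyz": [0, 0, 1.5], "twist": [0, 0, 0], "hand": 32}])

```text
time: 8.83
ee_pos: [0.5248, -0.1072, 0.0874]
tool_rot: [-0.0, 0.806, 0.592, -0.0]
contact_force: [-0.3, 1.4, -0.7]
opening: 0.0272
grip_force: 0.0
```

>>> send_rows(commands=[{"xyz": [0, 0, 0.6], "twist": [0, 0, 0], "hand": 32}, {"xyz": [0, 0, 1.2], "twist": [0, 0, 0], "hand": 32}, {"xyz": [0, 0, 1.2], "twist": [0, 0, 0], "hand": 32}])

```text
time: 9.08
ee_pos: [0.5248, -0.1072, 0.0863]
tool_rot: [-0.0, 0.806, 0.592, -0.0]
contact_force: [0.0, 0.2, 2.1]
opening: 0.0271
grip_force: 0.0
```

>>> send_rows(commands=[{"xyz": [0, 0, 0.6], "twist": [0, 0, 0], "hand": 32}, {"xyz": [0, 0, 1.2], "twist": [0, 0, 0], "hand": 32}, {"xyz": [0, 0, 1.2], "twist": [0, 0, 0], "hand": 32}])

```text
time: 9.33
ee_pos: [0.5248, -0.1072, 0.0851]
tool_rot: [-0.0, 0.806, 0.592, -0.0]
contact_force: [-0.2, -0.2, 0.3]
opening: 0.0274
grip_force: 0.0
```

>>> send_rows(commands=[{"xyz": [0, 0, 0.5], "twist": [0, 0, 0], "hand": 32}, {"xyz": [0, 0, 1], "twist": [0, 0, 0], "hand": 32}, {"xyz": [0, 0, 1], "twist": [0, 0, 0], "hand": 32}])

```text
time: 9.58
ee_pos: [0.5248, -0.1072, 0.0841]
tool_rot: [-0.0, 0.806, 0.592, -0.0]
contact_force: [-0.4, -0.2, 0.2]
opening: 0.0275
grip_force: 0.0
```

>>> send_rows(commands=[{"xyz": [0, 0, 0.5], "twist": [0, 0, 0], "hand": 32}, {"xyz": [0, 0, 1], "twist": [0, 0, 0], "hand": 32}, {"xyz": [0, 0, 1], "twist": [0, 0, 0], "hand": 32}])

```text
time: 9.83
ee_pos: [0.5248, -0.1072, 0.0831]
tool_rot: [-0.0, 0.806, 0.592, -0.0]
contact_force: [-0.4, 0.6, -0.3]
opening: 0.0274
grip_force: 0.0
```

```bash
python3 -c "
from h import *
plan(.525,-.107,.12)
s=get_image('side')
for q in('silencer_head','red_mouth'): print(pinpoint(q,s)[:1])
"
```

```text
xyz mm [  0.3   0.1 -36.9] twist [-0.01  0.    0.04]
xyz mm [  0.3   0.1 -36.9] twist [-0.0000e+00 -2.0000e-02 -1.7996e+02]
t 9.83 q [-0.34  0.42 -0.4   0.75 -0.    1.54] pos [ 0.5248 -0.1072  0.0831] F [-0.43  0.63 -0.27] T [0.02 0.   0.03] op 0.02740239299521289
[{'at': [181.9, 332.4], 'p': 0.68}]
[{'at': [188.8, 330.5], 'p': 0.65}]
```

```bash
python3 -c "
from h import *
im=get_image('side');T=np.linalg.inv(np.array(im['cam_to_world']))
b=cv2.cvtColor(cv2.imread('pics/side0.png'),cv2.COLOR_BGR2RGB).astype(int);a=im['pixels'].astype(int)
d=abs(a-b).max(2)
for r in range(172,206):print(r,' '.join('%3d'%v if v>24 else '  .' for v in d[r,315:352]))
def proj(p):
    c=T[:3,:3]@np.array(p)+T[:3,3]; return cv2.projectPoints(np.array([[c[0],-c[1],-c[2]]]),np.zeros(3),np.zeros(3),np.array(im['mtx']),np.array(im['dist_coeffs']))[0].ravel()
Y=np.array([.954,-.3,0]);X=np.array([.3,.954,0])
for sy in(-1,1):
  for k in(13.7,24):
    for sx in(-11,11): print(sy*k,sx,proj(np.array([.525,-.107,.105])+sy*k*1e-3*Y+sx*1e-3*X))
"
```

```text
172  54  94 115 117 124 149 153 155 160 163 169 166 121  49   .   .   .   .   .   .   .  51 111 157 162 157 144 139 121  82  60  58  56   .   .   .   .
173   .  45  52  60  80 117 140 155 156 162 158 163 116  48   .   .   .  42  50  45  39  54  99 149 154 139 132 129 122 108  96  90  59   .   .   .   .
174   .   .   .   .  35  70 117 144 151 156 165 159 128  68  30  27  56  75  84  77  66  64 102 147 154 145 138 124 122 115 106  92  51   .   .   .   .
175   .   .   .   .   .  31  71 121 144 152 159 164 147  96  50  37  55  69  79  73  61  56  94 140 150 138 137 127 122 110  94  67   .   .   .   .   .
176   .   .   .   .   .   .  43  96 122 122 133 161 154 107  58  32  40  50  55  49  39  41  80 136 144 134 132 125 109  87  52  29   .   .   .   .   .
177   .   .   .   .   .   .  29  83  93  75  91 136 154 112  59  27  31  36  37  32   .  37  76 120 129 120 109  94  84  47   .   .   .   .   .   .   .
178   .   .   .   .   .   .  29  83  79  52  63 110 145 107  58  25   .  35  32   .  26  35  58  78  87  77  63  51  34   .   .   .   .   .   .   .   .
179   .   .   .   .   .   .  33  83 
[... 3655 characters left out ...]
   .   .   .   .   .   .   .   .   .   .   .   .  44  81  92  95  95  91  90  78  55  27  25   .   .   .   .
204   .   .   .   .   .   .   .   .   .   .   .   .   .   .   .   .   .   .   .   .   .   .  34  68  87  95  95  91  83  64  41   .   .   .  26   .   .
205   .   .   .   .   .   .   .   .   .   .   .   .   .   .   .   .   .   .   .   .   .   .   .  47  72  89  93  88  70  48   .   .   .   .  28   .   .
-13.7 -11 [338.50805721 190.34952731]
-13.7 11 [335.43359948 194.07264424]
-24 -11 [342.29049001 191.11195828]
-24 11 [339.27205129 194.86187053]
13.7 -11 [328.57344655 188.34745473]
13.7 11 [325.3543633  192.00058374]
24 -11 [324.88622775 187.60455831]
24 11 [321.61439777 191.23185647]
```

>>> send_rows(commands=[{"xyz": [0, 0, 0.7], "twist": [0, 0, 0], "hand": 32}, {"xyz": [0, 0, 1.4], "twist": [0, 0, 0], "hand": 32}, {"xyz": [0, 0, 1.4], "twist": [0, 0, 0], "hand": 32}])

```text
time: 10.28
ee_pos: [0.5249, -0.1072, 0.0817]
tool_rot: [-0.0, 0.806, 0.592, -0.0]
contact_force: [0.1, 1.0, -0.0]
opening: 0.0274
grip_force: 0.0
```

>>> send_rows(commands=[{"xyz": [0, 0, 0.7], "twist": [0, 0, 0], "hand": 32}, {"xyz": [0, 0, 1.4], "twist": [0, 0, 0], "hand": 32}, {"xyz": [0, 0, 1.4], "twist": [0, 0, 0], "hand": 32}])

```text
time: 10.53
ee_pos: [0.525, -0.1072, 0.081]
tool_rot: [0.0, 0.806, 0.592, 0.0]
contact_force: [-1.6, 1.2, 6.7]
opening: 0.027
grip_force: 3.0
```

>>> send_rows(commands=[{"xyz": [0, 0, 0.7], "twist": [0, 0, 0], "hand": 32}, {"xyz": [0, 0, 1.4], "twist": [0, 0, 0], "hand": 32}, {"xyz": [0, 0, 1.4], "twist": [0, 0, 0], "hand": 32}])

```text
time: 10.78
ee_pos: [0.5249, -0.1072, 0.0796]
tool_rot: [0.0, 0.806, 0.592, 0.0]
contact_force: [-2.2, -0.4, 5.3]
opening: 0.0273
grip_force: 2.5
```

>>> send_rows(commands=[{"xyz": [0, 0, 0.7], "twist": [0, 0, 0], "hand": 32}, {"xyz": [0, 0, 1.4], "twist": [0, 0, 0], "hand": 32}, {"xyz": [0, 0, 1.4], "twist": [0, 0, 0], "hand": 32}])

```text
time: 11.03
ee_pos: [0.525, -0.1072, 0.0784]
tool_rot: [0.0, 0.806, 0.592, 0.0]
contact_force: [-1.6, 0.3, 7.9]
opening: 0.0272
grip_force: 4.0
```

>>> send_rows(commands=[{"xyz": [0, 0, 0.6], "twist": [0, 0, 0], "hand": 32}, {"xyz": [0, 0, 1.2], "twist": [0, 0, 0], "hand": 32}, {"xyz": [0, 0, 1.2], "twist": [0, 0, 0], "hand": 32}])

```text
time: 11.28
ee_pos: [0.525, -0.1073, 0.0773]
tool_rot: [0.0, 0.806, 0.592, 0.0]
contact_force: [-2.8, 0.9, 9.4]
opening: 0.0273
grip_force: 4.5
```

>>> send_rows(commands=[{"xyz": [0, 0, 0.5], "twist": [0, 0, 0], "hand": 32}, {"xyz": [0, 0, 1], "twist": [0, 0, 0], "hand": 32}, {"xyz": [0, 0, 1], "twist": [0, 0, 0], "hand": 32}])

```text
time: 11.53
ee_pos: [0.525, -0.1072, 0.0765]
tool_rot: [0.0, 0.806, 0.592, 0.0]
contact_force: [-2.7, 1.0, 9.5]
opening: 0.0273
grip_force: 5.0
```

```bash
python3 -c "
from h import *
im=get_image('side')
b=cv2.cvtColor(cv2.imread('pics/side0.png'),cv2.COLOR_BGR2RGB).astype(int);a=im['pixels'].astype(int)
for r in range(168,196):print(r,b[r,333],a[r,333])
"
```

```text
168 [107  92  76] [54 53 52]
169 [106  94  78] [103  91  75]
170 [169 153 120] [172 155 120]
171 [206 188 149] [204 185 145]
172 [210 185 145] [190 167 129]
173 [217 169 129] [159 120  87]
174 [230 166 123] [153 102  74]
175 [229 163 121] [152 103  66]
176 [211 152 105] [154 111  70]
177 [194 143  91] [148 110  68]
178 [192 146  94] [140 105  66]
179 [184 138  86] [139 102  63]
180 [175 134  82] [147 108  70]
181 [169 127  80] [152 111  69]
182 [168 125  77] [152 110  70]
183 [173 128  81] [152 113  78]
184 [179 140 105] [158 135 116]
185 [188 165 144] [164 155 148]
186 [185 175 165] [168 165 162]
187 [178 176 171] [162 160 157]
188 [162 161 158] [154 151 149]
189 [154 156 154] [157 156 153]
190 [166 168 165] [168 166 162]
191 [191 167 163] [176 176 172]
192 [219 134 130] [179 174 170]
193 [233  93  87] [196 155 150]
194 [225  71  65] [224 117 113]
195 [197  58  51] [236  85  79]
```

>>> send_rows(commands=[{"xyz": [0, 0, -3], "twist": [0, 0, 0], "hand": 34}, {"xyz": [0, 0, -8], "twist": [0, 0, 0], "hand": 34}, {"xyz": [0, 0, -14], "twist": [0, 0, 0], "hand": 34}, {"xyz": [0, 0, -20], "twist": [0, 0, 0], "hand": 34}, {"xyz": [0, 0, -26], "twist": [0, 0, 0], "hand": 34}, {"xyz": [0, 0, -29], "twist": [0, 0, 0], "hand": 34}, {"xyz": [0, 0, -29], "twist": [0, 0, 0], "hand": 30}, {"xyz": [0, 0, -29], "twist": [0, 0, 0], "hand": 24}], squeeze=20)

```text
time: 12.25
ee_pos: [0.525, -0.1073, 0.1046]
tool_rot: [0.0, 0.806, 0.592, 0.0]
contact_force: [-1.0, 0.3, -0.4]
opening: 0.0202
grip_force: 0.0
```

>>> send_rows(commands=[{"xyz": [0, 0, 0], "twist": [0, 0, 0], "hand": 20}, {"xyz": [0, 0, 0], "twist": [0, 0, 0], "hand": 18}, {"xyz": [0, 0, 0], "twist": [0, 0, 0], "hand": 17}, {"xyz": [0, 0, 0], "twist": [0, 0, 0], "hand": 15}, {"xyz": [0, 0, 0], "twist": [0, 0, 0], "hand": 12}, {"xyz": [0, 0, 0], "twist": [0, 0, 0], "hand": 10}], squeeze=20)

```text
time: 12.75
ee_pos: [0.5244, -0.107, 0.1042]
tool_rot: [-0.0, 0.806, 0.592, -0.0]
contact_force: [-0.8, 0.2, 1.0]
opening: 0.0152
grip_force: 19.5
```

```bash
python3 -c "
from h import *
plan(.525,-.107,.12)
"
```

```text
xyz mm [  0.2   0.5 -15.9] twist [-0.06 -0.    0.04]
xyz mm [  0.2   0.5 -15.9] twist [ 0.0000e+00 -9.0000e-02 -1.7996e+02]
t 12.75 q [-0.34  0.39 -0.38  0.8  -0.    1.54] pos [ 0.5244 -0.107   0.1042] F [-0.75  0.15  1.  ] T [0.15 0.46 0.04] op 0.01519886753440072
```

>>> send_rows(commands=[{"xyz": [0, -0.6, 0], "twist": [0, 0, 0], "hand": 10}, {"xyz": [0, -0.6, -0.7], "twist": [0, 0, 0], "hand": 10}, {"xyz": [0, -0.6, -1.5], "twist": [0, 0, 0], "hand": 10}, {"xyz": [0, -0.6, -1.5], "twist": [0, 0, 0], "hand": 10}], squeeze=30)

```text
time: 13.08
ee_pos: [0.5242, -0.107, 0.1057]
tool_rot: [-0.0, 0.806, 0.592, -0.0]
contact_force: [-0.5, 0.5, -1.2]
opening: 0.0151
grip_force: 29.3
```

```bash
python3 -c "
from h import *
plan(.525,-.107,.12)
"
```

```text
xyz mm [  0.2   0.8 -14.3] twist [-0.02 -0.    0.04]
xyz mm [  0.2   0.8 -14.3] twist [ 0.0000e+00 -3.0000e-02 -1.7996e+02]
t 13.08 q [-0.34  0.39 -0.38  0.8  -0.    1.54] pos [ 0.5242 -0.107   0.1057] F [-0.46  0.51 -1.22] T [0.05 0.09 0.03] op 0.015058078459220437
```

It's free: the only load is about 1.2 N of weight. Drawing it out.

>>> send_rows(commands=[{"xyz": [0, 0, -4], "twist": [0, 0, 0], "hand": 10}, {"xyz": [0, 0, -10], "twist": [0, 0, 0], "hand": 10}, {"xyz": [0, 0, -18], "twist": [0, 0, 0], "hand": 10}, {"xyz": [0, 0, -27], "twist": [0, 0, 0], "hand": 10}, {"xyz": [0, 0, -36], "twist": [0, 0, 0], "hand": 10}, {"xyz": [0, 0, -45], "twist": [0, 0, 0], "hand": 10}, {"xyz": [0, 0, -54], "twist": [0, 0, 0], "hand": 10}, {"xyz": [0, 0, -62], "twist": [0, 0, 0], "hand": 10}])

```text
time: 13.75
ee_pos: [0.5246, -0.1071, 0.1693]
tool_rot: [0.0, 0.806, 0.592, 0.0]
contact_force: [0.2, -0.6, -1.0]
opening: 0.0152
grip_force: 29.5
```

>>> send_rows(commands=[{"xyz": [0, 0, 0], "twist": [0, 0, 0], "hand": 10}, {"xyz": [0, 0, 0], "twist": [0, 0, 0], "hand": 10}, {"xyz": [0, 0, 0], "twist": [0, 0, 0], "hand": 10}])

```text
time: 14.0
ee_pos: [0.5241, -0.1069, 0.1676]
tool_rot: [-0.0, 0.806, 0.592, -0.0]
contact_force: [0.4, -0.3, -1.1]
opening: 0.0154
grip_force: 29.6
```

```bash
python3 -c "
from h import *
bx,by=.5242+.070*np.sin(np.radians(17.5)),-.107+.070*np.cos(np.radians(17.5))
print(bx,by);plan(bx,by,.16)
for n in('side','top'):
  im=get_image(n);a=im['pixels']
  for q in('silencer_head','silencer_foot','red_mouth','blue_mouth'): print(n,q,[(k['at'],round(k['p'],2)) for k in pinpoint(q,im)[:1]])
  r0,r1,c0,c1=(170,240,295,345) if n=='side' else (180,225,280,350)
  if n=='side':
    px=a[r0:r1,c0:c1];hsv=cv2.cvtColor(px,cv2.COLOR_RGB2HSV);H,S,V=[hsv[...,i].astype(int) for i in range(3)]
    for m in (((H<5)|(H>174))&(S>150)&(V>70),(abs(H-108)<14)&(S>130)&(V>50)):
      k,l,st,ce=cv2.connectedComponentsWithStats(m.astype(np.uint8));i=1+np.argmax(st[1:,4]);x,y,w,h,A=st[i]
      bc=[r0+y+(h-1)/2,c0+x+(w-1)/2];print(bc,w,h,atz(im,bc,.1025))
    cv2.imwrite('pics/s7.png',cv2.resize(a[130:230,280:370][...,::-1],None,fx=6,fy=6,interpolation=cv2.INTER_CUBIC))
"
```

```text
0.5452494059652991 -0.040239813447624104
xyz mm [70.   0.2  7.6] twist [-0.02 -0.    0.04]
xyz mm [70.   0.2  7.6] twist [ 0.0000e+00 -4.0000e-02 -1.7996e+02]
t 14.0 q [-0.34  0.33 -0.3   0.95 -0.    1.54] pos [ 0.5241 -0.1069  0.1676] F [ 0.41 -0.27 -1.08] T [-0.    0.    0.04] op 0.015406741489045916
side silencer_head [([155.5, 333.3], 0.53)]
side silencer_foot [([182.6, 333.3], 0.68)]
side red_mouth [([203.4, 326.0], 0.65)]
side blue_mouth [([203.3, 325.8], 0.68)]
[np.float64(192.0), np.float64(333.0)] 15 11 [ 0.52230635 -0.10750676  0.1025    ]
[np.float64(204.0), np.float64(322.0)] 19 13 [ 0.54464485 -0.04278198  0.1025    ]
top silencer_head []
top silencer_foot []
top red_mouth [([195.5, 386.8], 0.72)]
top blue_mouth [([202.1, 307.9], 0.48)]
```

Run:
```python
from h import *
np.set_printoptions(precision=4,suppress=True)
for n in("top","side"):
    im=get_image(n); px=cv2.cvtColor(cv2.imread(f"pics/{n}0.png"),cv2.COLOR_BGR2RGB)
    g=px.astype(float)
    if n=="top":
        # bar edges: subpixel half-level crossing per column, at bar top z=.052
        V=g.min(2)
        for side in("up","dn"):
            P=[]
            for c in range(276,345):
                col=V[:,c]; m=208.5+.31*(c-309.5)-5.5*0
                rows=np.arange(int(m-14),int(m+1)) if side=="up" else np.arange(int(m+14),int(m-1),-1)
                v=col[rows]; i=np.where((v[:-1]<120)&(v[1:]>=120))[0]
                if len(i): 
                    i=i[0]; r=rows[i]+(rows[1]-rows[0])*(120-v[i])/(v[i+1]-v[i]); P.append(atz(im,[r,c],.052)[:2])
            P=np.array(P); w=np.ones(len(P),bool)
            for _ in range(8):
                k=np.polyfit(P[w,1],P[w,0],1); res=P[:,0]-np.polyval(k,P[:,1]); w=abs(res)<max(.0012,1.5*np.std(res[w])*.7)
            print(side,"angle",np.degrees(np.arctan(k[0])),w.sum(),len(P),np.std(res[w]),"x at y=-.0415",np.polyval(k,-.0415))
    # grey collar: low-saturation mid-bright
    r0,r1,c0,c1=(183,208,274,298) if n=="top" else (206,226,298,322)
    h=cv2.cvtColor(px[r0:r1,c0:c1],cv2.COLOR_RGB2HSV); print(n); 
    if n=="top":
        H,S,Vv=[h[...,i].astype(int) for i in range(3)]
        print(Vv)
```

```text
up angle 17.312779562002095 27 62 0.0004783932022388809 x at y=-.0415 0.5678977315721595
dn angle 17.279687742097817 46 64 0.0004949393505634353 x at y=-.0415 0.5238620145528481
top
[[ 27  33  31  20  16   3  58 100  86  77  36  16  15  19  30  33  35  31
   31  30  36  40  43  36]
 [ 26  33  13  12  16   4 141 159 151 195 164  89  92  53  27  27  31  33
   36  36  40  40  42  37]
 [ 29  28   9  16   7  13 186 146 157 249 255 204 165 118 105  30  24  35
   34  35  39  40  39  35]
 [ 23  16  54   6   0  37 156 142 205 255 255 227 144 154 183  34  27  30
   26  36  31  37  37  36]
 [ 16  17 255 253 233 142 113  99 182 255 255 195 142 148 146  24  27  25
   29  27  28  36  35  34]
 [ 38 132 255 255 255 255 241 212 114 144 146 191 117 139  82  25  24  27
   29  31  34  37  30  31]
 [128 255 255 255 255 255 255 255 244 182 133 132 135 162 123  68  20  28
   19  32  37  31  30  28]
 [189 255 255 255 255 255 255 255 246 242 220 223 222 221 201 171  91  12
   16  32  30  38  26  31]
 [223 255 255 255 255 255 255 205 207 215 220 225 227 224 225 230 191 110
   52  23  18  16   7   6]
 [255 255
[... 912 characters left out ...]
7 125 106 167 255 255 195 193 243 232 215 217 208 158 141 158
  156 159 154 248 242 255]
 [ 53 164 151 160 161 126 121 101 142 192 250 242 224 255 255 250 254 160
  255 155 244 255 255 255]
 [129 155 141 250 246 164 181 148 146 173 151 190 214 255 255 255 255 253
  255 250 255 255 177 225]
 [184 158 141 255 255 246 229 152 166  85  18  11  51  26  84 185 255 255
  255 255 255 255 235 206]
 [155 164 150 255 255 251 178 148 170  37  17  23  16  16   9   7  14  41
  111 255 255 255 255 250]
 [ 79 140 133 164 209 184 147 156 162  23  26  32  25  28  33  30  29  13
    6  10  43  89 213 255]
 [ 32  15  24  51 123 124 130 193 120  23  28  29  30  35  27  33  40  26
   30  29  14  20  15   0]]
side
```

>>> send_rows(commands=[{"xyz": [12, 0, 0], "twist": [0, 0, 0], "hand": 10}, {"xyz": [27, 0, 0], "twist": [0, 0, 0], "hand": 10}, {"xyz": [42, 0, 0], "twist": [0, 0, 0], "hand": 10}, {"xyz": [57, 0, 0], "twist": [0, 0, 0], "hand": 10}, {"xyz": [66, 0, 0], "twist": [0, 0, 0], "hand": 10}, {"xyz": [70, 0, 0], "twist": [0, 0, 0], "hand": 10}, {"xyz": [70, 0, 0], "twist": [0, 0, 0], "hand": 10}, {"xyz": [70, 0, 0], "twist": [0, 0, 0], "hand": 10}])

```text
time: 15.27
ee_pos: [0.5452, -0.0402, 0.1678]
tool_rot: [0.0, 0.806, 0.592, -0.0]
contact_force: [-0.2, -0.4, -0.7]
opening: 0.0149
grip_force: 29.6
```

>>> send_rows(commands=[{"xyz": [0, 0, 4], "twist": [0, 0, 0], "hand": 10}, {"xyz": [0, 0, 8], "twist": [0, 0, 0], "hand": 10}, {"xyz": [0, 0, 12], "twist": [0, 0, 0], "hand": 10}, {"xyz": [0, 0, 12], "twist": [0, 0, 0], "hand": 10}, {"xyz": [0, 0, 12], "twist": [0, 0, 0], "hand": 10}])

```text
time: 15.68
ee_pos: [0.5448, -0.0405, 0.1554]
tool_rot: [-0.0, 0.806, 0.591, -0.0]
contact_force: [-0.6, -0.1, 0.2]
opening: 0.0149
grip_force: 29.6
```

```bash
python3 -c "
from h import *
plan(.52414+.0210,-.1069+.0668,.12)
im=get_image('side');a=im['pixels']
cv2.imwrite('pics/s8.png',cv2.resize(a[140:225,290:355][...,::-1],None,fx=7,fy=7,interpolation=cv2.INTER_NEAREST))
"
```

```text
xyz mm [ 0.5  0.2 35.4] twist [-0.06  0.01  0.01]
xyz mm [ 0.5  0.2 35.4] twist [-1.0000e-02 -1.0000e-01 -1.7999e+02]
t 15.68 q [-0.21  0.36 -0.28  0.93  0.    1.67] pos [ 0.5448 -0.0405  0.1554] F [-0.62 -0.1   0.2 ] T [-0.07  0.06  0.03] op 0.014911282257180192
```

View pics/s8.png

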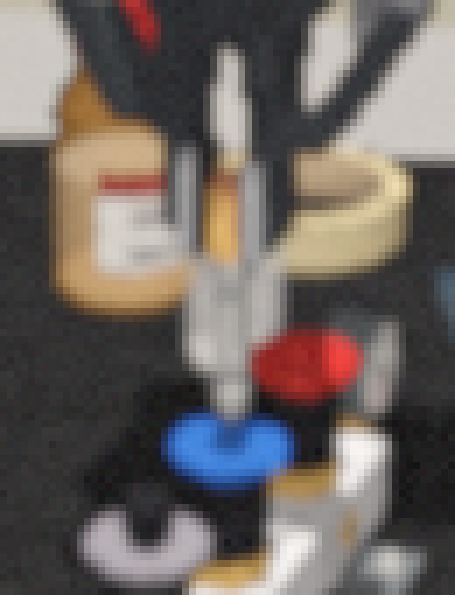

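The last crop shows the tube centred over the blue outlet, at column 323 against the collar's 323. The foot is about 9 mm above the hole, as expected. Inserting.

>>> send_rows(commands=[{"xyz": [0.3, 0.1, 3], "twist": [0, 0, 0], "hand": 10}, {"xyz": [0.3, 0.1, 6], "twist": [0, 0, 0], "hand": 10}, {"xyz": [0.3, 0.1, 8], "twist": [0, 0, 0], "hand": 10}, {"xyz": [0.3, 0.1, 10], "twist": [0, 0, 0], "hand": 10}, {"xyz": [0.3, 0.1, 11], "twist": [0, 0, 0], "hand": 10}, {"xyz": [0.3, 0.1, 12], "twist": [0, 0, 0], "hand": 10}, {"xyz": [0.3, 0.1, 12], "twist": [0, 0, 0], "hand": 10}])

```text
time: 16.32
ee_pos: [0.5454, -0.04, 0.1437]
tool_rot: [-0.0, 0.806, 0.592, -0.0]
contact_force: [-0.5, -0.1, -0.3]
opening: 0.0151
grip_force: 29.6
```

>>> send_rows(commands=[{"xyz": [0, 0, 1], "twist": [0, 0, 0], "hand": 10}, {"xyz": [0, 0, 2], "twist": [0, 0, 0], "hand": 10}, {"xyz": [0, 0, 3], "twist": [0, 0, 0], "hand": 10}, {"xyz": [0, 0, 3], "twist": [0, 0, 0], "hand": 10}])

```text
time: 16.65
ee_pos: [0.5454, -0.04, 0.1407]
tool_rot: [-0.0, 0.806, 0.592, -0.0]
contact_force: [-0.4, -0.3, -1.5]
opening: 0.0152
grip_force: 29.6
```

>>> send_rows(commands=[{"xyz": [0, 0, 1.5], "twist": [0, 0, 0], "hand": 10}, {"xyz": [0, 0, 3], "twist": [0, 0, 0], "hand": 10}, {"xyz": [0, 0, 4], "twist": [0, 0, 0], "hand": 10}, {"xyz": [0, 0, 4], "twist": [0, 0, 0], "hand": 10}])

```text
time: 16.98
ee_pos: [0.5453, -0.04, 0.1366]
tool_rot: [-0.0, 0.806, 0.592, -0.0]
contact_force: [0.6, -0.1, -0.8]
opening: 0.0154
grip_force: 29.6
```

```bash
python3 -c "
from h import *
plan(.545,-.0405,.12)
"
```

```text
xyz mm [-0.6 -0.1 16.6] twist [-0.03  0.    0.04]
xyz mm [-0.6 -0.1 16.6] twist [-0.0000e+00 -4.0000e-02 -1.7996e+02]
t 16.98 q [-0.21  0.38 -0.31  0.88  0.    1.67] pos [ 0.5453 -0.04    0.1366] F [ 0.59 -0.06 -0.79] T [ 0.   -0.   -0.03] op 0.015378774879327145
```

>>> send_rows(commands=[{"xyz": [0, 0, 2], "twist": [0, 0, 0], "hand": 10}, {"xyz": [0, 0, 4], "twist": [0, 0, 0], "hand": 10}, {"xyz": [0, 0, 6], "twist": [0, 0, 0], "hand": 10}, {"xyz": [0, 0, 8], "twist": [0, 0, 0], "hand": 10}, {"xyz": [0, 0, 10], "twist": [0, 0, 0], "hand": 10}, {"xyz": [0, 0, 12], "twist": [0, 0, 0], "hand": 10}, {"xyz": [0, 0, 12], "twist": [0, 0, 0], "hand": 10}])

```text
time: 17.57
ee_pos: [0.5452, -0.0399, 0.1243]
tool_rot: [-0.0, 0.806, 0.592, -0.0]
contact_force: [-0.0, -0.9, -1.2]
opening: 0.0147
grip_force: 29.6
```

>>> send_rows(commands=[{"xyz": [0, 0, 1], "twist": [0, 0, 0], "hand": 10}, {"xyz": [0, 0, 2], "twist": [0, 0, 0], "hand": 10}, {"xyz": [0, 0, 3], "twist": [0, 0, 0], "hand": 10}, {"xyz": [0, 0, 3], "twist": [0, 0, 0], "hand": 10}])

```text
time: 17.9
ee_pos: [0.5452, -0.04, 0.1217]
tool_rot: [-0.0, 0.806, 0.592, -0.0]
contact_force: [-0.9, -0.2, -0.7]
opening: 0.0143
grip_force: 29.7
```

>>> send_rows(commands=[{"xyz": [0, 0, 1], "twist": [0, 0, 0], "hand": 10}, {"xyz": [0, 0, 2], "twist": [0, 0, 0], "hand": 10}, {"xyz": [0, 0, 3], "twist": [0, 0, 0], "hand": 10}, {"xyz": [0, 0, 3], "twist": [0, 0, 0], "hand": 10}])

```text
time: 18.23
ee_pos: [0.5455, -0.04, 0.1191]
tool_rot: [0.0, 0.806, 0.592, 0.0]
contact_force: [-0.3, 0.5, 4.0]
opening: 0.015
grip_force: 30.3
```

>>> send_rows(commands=[{"xyz": [0, 0, 1], "twist": [0, 0, 0], "hand": 10}, {"xyz": [0, 0, 2], "twist": [0, 0, 0], "hand": 10}, {"xyz": [0, 0, 3], "twist": [0, 0, 0], "hand": 10}, {"xyz": [0, 0, 3], "twist": [0, 0, 0], "hand": 10}], squeeze=35)

```text
time: 18.57
ee_pos: [0.5453, -0.04, 0.1154]
tool_rot: [-0.0, 0.806, 0.592, -0.0]
contact_force: [-0.0, -1.4, 0.4]
opening: 0.0148
grip_force: 34.2
```

>>> send_rows(commands=[{"xyz": [0, 0, 0.7], "twist": [0, 0, 0], "hand": 10}, {"xyz": [0, 0, 1.5], "twist": [0, 0, 0], "hand": 10}, {"xyz": [0, 0, 1.5], "twist": [0, 0, 0], "hand": 10}])

```text
time: 18.82
ee_pos: [0.5454, -0.04, 0.114]
tool_rot: [-0.0, 0.806, 0.592, -0.0]
contact_force: [-1.0, -1.0, -0.9]
opening: 0.0146
grip_force: 34.2
```

>>> send_rows(commands=[{"xyz": [0, 0, 0.5], "twist": [0, 0, 0], "hand": 10}, {"xyz": [0, 0, 1], "twist": [0, 0, 0], "hand": 10}, {"xyz": [0, 0, 1], "twist": [0, 0, 0], "hand": 10}])

```text
time: 19.07
ee_pos: [0.5454, -0.04, 0.1132]
tool_rot: [-0.0, 0.806, 0.592, -0.0]
contact_force: [-1.3, 0.5, -0.7]
opening: 0.0147
grip_force: 34.2
```

>>> send_rows(commands=[{"xyz": [0, 0, 0.5], "twist": [0, 0, 0], "hand": 10}, {"xyz": [0, 0, 1], "twist": [0, 0, 0], "hand": 10}, {"xyz": [0, 0, 1], "twist": [0, 0, 0], "hand": 10}])

```text
time: 19.32
ee_pos: [0.5454, -0.04, 0.1122]
tool_rot: [-0.0, 0.806, 0.592, -0.0]
contact_force: [-1.9, -0.3, 0.2]
opening: 0.0151
grip_force: 34.2
```

>>> send_rows(commands=[{"xyz": [0, 0, 0.5], "twist": [0, 0, 0], "hand": 10}, {"xyz": [0, 0, 1], "twist": [0, 0, 0], "hand": 10}, {"xyz": [0, 0, 1], "twist": [0, 0, 0], "hand": 10}])

```text
time: 19.57
ee_pos: [0.5456, -0.04, 0.1118]
tool_rot: [0.0, 0.806, 0.592, 0.0]
contact_force: [-2.9, 0.4, 5.1]
opening: 0.0149
grip_force: 35.0
```

>>> send_rows(commands=[{"xyz": [0, 0, 0.5], "twist": [0, 0, 0], "hand": 10}, {"xyz": [0, 0, 1], "twist": [0, 0, 0], "hand": 10}, {"xyz": [0, 0, 1], "twist": [0, 0, 0], "hand": 10}])

```text
time: 19.82
ee_pos: [0.5458, -0.04, 0.1113]
tool_rot: [0.0, 0.806, 0.592, 0.0]
contact_force: [-3.3, 0.9, 7.8]
opening: 0.015
grip_force: 35.4
```

>>> send_rows(commands=[{"xyz": [0, -0.4, 0.4], "twist": [0, 0, 0], "hand": 10}, {"xyz": [0, -0.4, 0.8], "twist": [0, 0, 0], "hand": 10}, {"xyz": [0, -0.4, 0.8], "twist": [0, 0, 0], "hand": 10}])

```text
time: 20.07
ee_pos: [0.5457, -0.04, 0.1108]
tool_rot: [0.001, 0.806, 0.592, 0.001]
contact_force: [-3.1, -0.4, 8.9]
opening: 0.015
grip_force: 35.4
```

>>> send_rows(commands=[{"xyz": [0, 0, 0.4], "twist": [0, 0, 0], "hand": 10}, {"xyz": [0, 0, 0.8], "twist": [0, 0, 0], "hand": 10}, {"xyz": [0, 0, 0.8], "twist": [0, 0, 0], "hand": 10}])

```text
time: 20.32
ee_pos: [0.5458, -0.04, 0.1101]
tool_rot: [0.001, 0.806, 0.592, 0.001]
contact_force: [-3.7, 1.1, 9.5]
opening: 0.015
grip_force: 35.5
```

>>> send_rows(commands=[{"xyz": [0, -0.3, 0.4], "twist": [0, 0, 0], "hand": 10}, {"xyz": [0, -0.3, 0.7], "twist": [0, 0, 0], "hand": 10}, {"xyz": [0, -0.3, 0.7], "twist": [0, 0, 0], "hand": 10}])

```text
time: 20.57
ee_pos: [0.5457, -0.04, 0.1092]
tool_rot: [0.001, 0.806, 0.592, 0.001]
contact_force: [-1.9, 0.4, 4.3]
opening: 0.0147
grip_force: 34.8
```

>>> send_rows(commands=[{"xyz": [0, 0, 0.3], "twist": [0, 0, 0], "hand": 10}, {"xyz": [0, 0, 0.6], "twist": [0, 0, 0], "hand": 10}, {"xyz": [0, 0, 0.6], "twist": [0, 0, 0], "hand": 10}])

```text
time: 20.82
ee_pos: [0.5458, -0.04, 0.1088]
tool_rot: [0.001, 0.806, 0.592, 0.001]
contact_force: [-2.9, -0.3, 8.6]
opening: 0.0148
grip_force: 35.3
```

>>> send_rows(commands=[{"xyz": [0, 0, -0.4], "twist": [0, 0, 0], "hand": 10}, {"xyz": [0, 0, -0.8], "twist": [0, 0, 0], "hand": 10}, {"xyz": [0, 0, -0.8], "twist": [0, 0, 0], "hand": 10}])

```text
time: 21.07
ee_pos: [0.5457, -0.04, 0.109]
tool_rot: [0.001, 0.806, 0.592, 0.001]
contact_force: [-2.0, -1.4, 6.6]
opening: 0.0147
grip_force: 34.8
```

>>> send_rows(commands=[{"xyz": [0, 0, -0.4], "twist": [0, 0, 0], "hand": 10}, {"xyz": [0, 0, -0.8], "twist": [0, 0, 0], "hand": 10}, {"xyz": [0, 0, -0.8], "twist": [0, 0, 0], "hand": 10}])

```text
time: 21.32
ee_pos: [0.5454, -0.04, 0.1091]
tool_rot: [0.0, 0.806, 0.592, 0.0]
contact_force: [0.6, -1.2, 1.5]
opening: 0.0153
grip_force: 34.3
```

>>> send_rows(commands=[{"xyz": [0, 0, -0.4], "twist": [0, 0, 0], "hand": 10}, {"xyz": [0, 0, -0.8], "twist": [0, 0, 0], "hand": 10}, {"xyz": [0, 0, -0.8], "twist": [0, 0, 0], "hand": 10}])

```text
time: 21.57
ee_pos: [0.5451, -0.0399, 0.1093]
tool_rot: [0.0, 0.806, 0.592, 0.0]
contact_force: [2.2, -1.1, -5.2]
opening: 0.0147
grip_force: 34.3
```

It's held against a 4 N pull, so the claws have gripped. I'll release and retreat upward.

>>> send_rows(commands=[{"xyz": [0, 0, 0.5], "twist": [0, 0, 0], "hand": 10}, {"xyz": [0, 0, 0.5], "twist": [0, 0, 0], "hand": 22}, {"xyz": [0, 0, 0.5], "twist": [0, 0, 0], "hand": 30}, {"xyz": [0, 0, 0.5], "twist": [0, 0, 0], "hand": 36}, {"xyz": [0, 0, 0.5], "twist": [0, 0, 0], "hand": 40}, {"xyz": [0, 0, 0.5], "twist": [0, 0, 0], "hand": 40}])

```text
time: 22.07
ee_pos: [0.5447, -0.0397, 0.1095]
tool_rot: [-0.0, 0.806, 0.592, -0.0]
contact_force: [0.3, 0.1, 0.3]
opening: 0.0346
grip_force: 0.0
```

>>> send_rows(commands=[{"xyz": [0, 0, -8], "twist": [0, 0, 0], "hand": 40}, {"xyz": [0, 0, -20], "twist": [0, 0, 0], "hand": 40}, {"xyz": [0, 0, -35], "twist": [0, 0, 0], "hand": 40}, {"xyz": [0, 0, -50], "twist": [0, 0, 0], "hand": 40}, {"xyz": [0, 0, -70], "twist": [0, 0, 0], "hand": 40}, {"xyz": [0, 0, -85], "twist": [0, 0, 0], "hand": 40}, {"xyz": [0, 0, -85], "twist": [0, 0, 0], "hand": 40}, {"xyz": [0, 0, -85], "twist": [0, 0, 0], "hand": 40}])

```text
time: 22.73
ee_pos: [0.5456, -0.0399, 0.1955]
tool_rot: [0.001, 0.806, 0.592, 0.001]
contact_force: [0.4, -0.3, -0.4]
opening: 0.034
grip_force: 0.0
```

```bash
python3 -c "
from h import *
plan(.545,-.04,.2)
im=get_image('side');a=im['pixels'].astype(int)
for q in('silencer_head','silencer_foot','blue_mouth'): print(q,[(k['at'],round(k['p'],2)) for k in pinpoint(q,im)[:1]], )
h=pinpoint('silencer_head',im)
# height of head above blue mouth at blue x,y: compare expected rows
T=np.linalg.inv(np.array(im['cam_to_world']))
for z in(.128,.134,.140,.144,.159,.163):
    c=T[:3,:3]@np.array([.5454,-.04,z])+T[:3,3];print(z,cv2.projectPoints(np.array([[c[0],-c[1],-c[2]]]),np.zeros(3),np.zeros(3),np.array(im['mtx']),np.array(im['dist_coeffs']))[0].ravel())
for r in range(176,208):print(r,*[tuple(v) for v in a[r,319:327:2]])
"
```

```text
xyz mm [-0.2 -0.5 -4.5] twist [ 0.14 -0.02  0.04]
xyz mm [-0.2 -0.5 -4.5] twist [ 2.0000e-02  2.1000e-01 -1.7996e+02]
t 22.73 q [-0.21  0.33 -0.22  1.02  0.    1.67] pos [ 0.5456 -0.0399  0.1955] F [ 0.4  -0.31 -0.38] T [0.02 0.04 0.03] op 0.03402459286602256
silencer_head [([188.7, 319.7], 0.53)]
silencer_foot []
blue_mouth [([205.2, 322.5], 0.52)]
0.128 [321.70866552 195.26020379]
0.134 [321.73843801 193.0387066 ]
0.14 [321.76837617 190.80347062]
0.144 [321.78842755 189.30562505]
0.159 [321.86428659 183.63329926]
0.163 [321.88469495 182.10574912]
176 (np.int64(168), np.int64(164), np.int64(158)) (np.int64(175), np.int64(170), np.int64(162)) (np.int64(192), np.int64(183), np.int64(170)) (np.int64(206), np.int64(197), np.int64(180))
177 (np.int64(178), np.int64(172), np.int64(167)) (np.int64(177), np.int64(174), np.int64(170)) (np.int64(184), np.int64(179), np.int64(172)) (np.int64(197), np.int64(189), np.int64(178))
178 (np.int64(183), np.int64(178), np.int64(174)) (np.int64(184), np.int64(181), np.int64(178)) (np.int64(186), np.int64(182), np.int64(178)) (np.int64(191), np.int64(18
[... 4717 characters left out ...]
nt64(218)) (np.int64(138), np.int64(154), np.int64(200)) (np.int64(150), np.int64(160), np.int64(195)) (np.int64(95), np.int64(134), np.int64(210))
205 (np.int64(70), np.int64(135), np.int64(223)) (np.int64(97), np.int64(141), np.int64(216)) (np.int64(109), np.int64(145), np.int64(214)) (np.int64(78), np.int64(137), np.int64(221))
206 (np.int64(67), np.int64(132), np.int64(220)) (np.int64(76), np.int64(136), np.int64(222)) (np.int64(78), np.int64(135), np.int64(220)) (np.int64(66), np.int64(130), np.int64(217))
207 (np.int64(55), np.int64(112), np.int64(196)) (np.int64(59), np.int64(118), np.int64(203)) (np.int64(56), np.int64(116), np.int64(201)) (np.int64(56), np.int64(112), np.int64(194))
```

```bash
python3 -c "
from rig import *
print(job_done())"
```

```text
the job is handed in; nothing more can be done
None
```

The silencer was moved from the red outlet to the blue one and clicked home about 35 mm deep; it held a pull of about 5 N before release, and the job was handed in at about 23 s, with no verdict returned.

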